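# Set preload step three on the bearing run-in stand

## Task

Set the bearing run-in stand to preload step three and start it: with the fingertips, push the upright handle of the preload slide back to its zero stop (away from the bearing), then push it towards the bearing, counting the clicks, and leave it sitting in the third notch, never letting it run past that notch. Then press the start button (the plain narrow one, not the mushroom-headed stop) all the way down and let it come up again. Only push and press: do not take the handle between the fingers, and leave the stop button and all the loose parts as they are.

Things in the scene. Friction and masses are not known exactly. Their poses are not given: they have to be found in the camera images.
- tester: Fixed bearing stand. Base plate 180 mm (x) by 420 mm (y) by 20 mm. Along its y, from +y to -y: grey motor (top 161 mm), bearing under test (62 mm across), dark spring canister (y -65 to 10 mm, top 117 mm), preload slide with upright handle, end plate with stop screw (y -200 to -190 mm, top 105 mm). Origin: centre of the base's underside, z up. The slide moves along y; +y is towards the bearing.
- preload (a joint): Preload slide in m: 0 at the zero stop (notch 0, farthest from the bearing), growing towards the bearing (+y of the stand). Notches every 12 mm, the third at 0.036, the last at 0.060; hard stops at -0.001 and 0.061. 7 to 8 N takes it out of a notch; past the crest, 6 mm on, it snaps into the next by itself. Starts in notch 1, 2 or 3, at times balanced on a crest between.
- preload_handle (a point): On the axis of the slide's black upright handle, 160 mm above the bench; moves with it, at stand x = 20 mm, y = -150 mm + joint value. The handle is round, 27 mm across near here (21 at its foot), from 129 to 190 mm above the bench, on a 14 mm stem over the slide block (64 mm in x, 40 mm in y, top 115 mm up). Nothing else higher than 117 mm stands within 100 mm of it.
- station: Control station, a grey box 150 mm (its x) by 80 mm (y) by 61 mm high fixed on the bench, to the left or to the right of the stand, with two black buttons on top in aluminium collars: start at its x = +36 mm, stop at its x = -36 mm. Origin: centre of its underside; z up.
- start_top (a point): Centre of the top of the start button: the plain narrow one, 25 mm across, 83 mm above the bench, 10 mm above its 41 mm collar; moves with it.
- start (a joint): Travel of the start button in m, 0 up, 0.006 fully down (takes 5 N); springs back when let go. It counts as pressed beyond 0.004.
- stop (a joint): Travel of the mushroom-headed stop button (head 40 mm across, top 96 mm above the bench), 0 up, 0.006 fully down. Leave it alone.
- bearing_a: Loose roller bearing, 62 mm across, 18 mm high, lying on the front of the stand's base plate. Origin: centre of its underside. Leave it.
- bearing_b: Loose roller bearing, 62 mm across, 18 mm high, on the mat between robot and stand. Origin: centre of its underside. Leave it.
- bearing_c: As bearing_b, a second one on the mat. Leave it.
- sleeve: Loose steel roller sleeve, a cup 68 mm across and 58 mm high, on the mat between robot and stand. Origin: centre of its underside. Leave it.
- guide: Loose serrated guide disc 64 mm across with a square boss, 16 mm high, on the mat between robot and stand. Origin: centre of its underside. Leave it.
- pin_a: Loose flanged stud, 42 mm across the flange, 81 mm high, standing in the parts tray (160 by 120 by 40 mm) on the other side of the stand from the station. Origin: centre of its underside. Leave it.
- pin_b: As pin_a, the second stud in the tray. Leave it.
Mind the look-alikes: they are no part of the job. Leave any green or turquoise look-alike of the station alone.

How it is judged:
By the outcome, as a careful person would: the job done as asked, in the order asked, and still so for the second after the job is handed in, with the robot touching nothing.
It also fails if it takes over 54 s, if anything falls off the work surface, if the arm or the gripper's body presses on something with over 40 N, if the wrist force passes 120 N, or if a joint passes its speed limit or range.

## Robot

A 7-joint arm with a two-finger parallel gripper is mounted at the origin on the work surface. World frame = base frame: x ahead of the robot, y to its left, z up, the work surface at z = 0. Lengths are in m, angles in rad, forces in N, time in s.
With the tool pointing down it reaches from about 0.425 to 0.975 m from the base axis. Payload 16.7 kg.
Tool frame: the origin (TCP) lies midway between the tips of the shut fingers; the grasp point (between the pads) lies 19 mm behind it (grasp_offset is the distance from the TCP to the grasp point, in m); z points along the fingers, y is the line along which they close (so a half turn about z gives the same grasp; the last joint's range is limited). The gripper opens to 85 mm and grips with 20 to 120 N. Pads are 22 mm wide; open, the fingers measure 114 mm over their backs; the gripper's body (76 mm by 85 mm) begins 54 mm behind the grasp point. The pads swing forward as they close: fully open they stand 13 mm farther back than shut.
Start: joints at [-1.415, 0.426, 0.074, 1.606, -0.034, 1.111, -0.067], TCP at [0.203, 0.644, 0.2] pointing down, gripper open.
Joint ranges: [-2.85, 2.85], [-0.5, 2.14], [-1.23, 1.37], [0.21, 2.46], [-1.02, 4.16], [0.16, 2.05], [-2.73, 2.73]. Speed limits (rad/s): [1.89, 1.89, 2.39, 2.39, 3.01, 3.01, 3.01].

## Interface

Orientations are given as [roll, pitch, yaw] about the fixed x, y, z axes, in that order (R = Rz(yaw) Ry(pitch) Rx(roll)).
In Python, from cell import sense, read_camera, finish_job, look_for, silhouettes, landmark_of, grasp_offset gives the robot as it stands.
- The arm moves only by the tool play_rows, never from a script. Its arguments are lists of equal length, an entry for each row: "dp": the shift along the world's x, y, z in mm, a list of three; "rot": the turn, a rotation vector about the world's x, y, z in degrees, a list of three. In form: {"dp": [[x, y, z], ...], "rot": [[ax, ay, az], ...]}. A call has 1 to 5 rows; each row is the pose to reach, as a shift and turn from the pose commanded when the call began; what a row does not reach only later rows make up. A row lasts 1/10 s, in which the tool goes at most 50 mm and 8.59 degrees, less where a joint would pass 70% of its speed; a pose out of reach is approached as far as the arm can. A call with a gripper value outside its range is refused whole. "claw" is the closure in counts, from 0 (fully open) to 255 (shut), set as the call begins (left out, the last holds). The fingers move at their own pace and stop on an object; "force" is the grip in N (left out, the last holds). Time passes only in rows, so rows that repeat a pose let the fingers close. It gives the time, the measured TCP pose, the force, the opening and the grip force at its end, in the units of the state.
- sense(): the state, without advancing time (a new reading comes with each control period).
- read_camera(name): name is "scene" or "top" or "wrist"; returns a dict with "image" (400x640x3 uint8, red, green, blue), "fx", "fy", "cx", "cy" (pixels), "k1" (the pictures are not rectified: a ray, as slopes to the right and down, at radius r is drawn at 1 + k1 r^2 times it, then the intrinsics apply), "view" (4x4, takes a point from world to camera coordinates); the wrist camera has in their place "mount" (4x4, takes a point from camera to tool coordinates, whose origin is the TCP and whose axes are the flange's). Camera axes: x right, y up, looking along -z (the intrinsics and any distortion apply to the point x, -y, -z); pixel columns grow to the right and rows downward; lengths in m; the calibration is good to about 2 mm. A picture is of the moment at which its call begins: read the wrist's pose just before it. There is no depth.
- finish_job(): hands the job in; it is judged then, once.
Trained networks look in a picture, given as the dict that the camera call returned (one of the last four; its "shot" number tells which), for a name from the list of things; names that differ only in an ending like _2 or _b are one class to them, and where a whole thing is asked for, a point or a joint stands for the part that bears it (a point fixed in the world has none). Each returns a list of dicts, best first, with "score" (0 to 1); they miss things now and then, are a little off and sometimes report something else, mostly with a low value. They report only what shows in the picture. A call takes as long as a camera call. They do not tell look-alikes from the thing itself.
- look_for(name, picture): "rect" ([left, top, width, height] in pixels, round what is visible of it).
- silhouettes(name, picture): "region" (400x640 bool, what is visible of it) and "rect" ([left, top, width, height] in pixels, round what is visible of it).
- landmark_of(name, picture): "point" ([column, row] in pixels: a listed point, or the origin of a listed thing).
The state is a dict: "time_s": time; "joints": joint angles; "dq": joint speeds; "joint_torque": joint torques, N m; "tool_pos": TCP position; "tool_rot": TCP orientation; "contact_force": force on the tool from outside, world axes, zero at the start; "torque": the same for the moment, N m; "opening": finger opening in m; "grasp_force": force on a finger pad.
Only numpy, scipy, OpenCV 4.12 (cv2) and the standard library are available. Lean on these libraries where they do the work, as an engineer would, in place of code of your own. Each camera call takes 0.05 s, during which the arm holds its last target. There are 200 camera calls.

## Working session

There is one attempt and no reset: what is moved stays moved. The work goes in short steps, Python scripts to look and compute and a tool call to move; the robot and the scene stay as the last step left them, time stands still between calls to the robot, and variables do not carry over. Pictures are saved under pics/ and viewed, at most 10 in all, crops included, and the job is handed in when it is done.

Besides the shell and the picture viewer there is one more tool, called after ">>>" as name(argument=value, ...) on one line, values as JSON. play_rows: Moves the arm, as the interface text tells. Its arguments: {"type":"object","properties":{"dp":{"type":"array"},"rot":{"type":"array"},"claw":{"type":"number"},"force":{"type":"number"}},"required":["dp","rot"]}

```bash
mkdir -p pics; cat > h.py <<'E'
import numpy as np,cv2
from cell import *
from scipy.spatial.transform import Rotation as R
def cam2world(p,st=None):
    if 'view' in p: return np.linalg.inv(np.array(p['view']))
    T=np.eye(4);T[:3,:3]=R.from_euler('xyz',st['tool_rot']).as_matrix();T[:3,3]=st['tool_pos']
    return T@np.array(p['mount'])
def ray(p,px,st=None):
    C=cam2world(p,st)
    d=np.array([(px[0]-p['cx'])/p['fx'],(px[1]-p['cy'])/p['fy']]);u=d.copy()
    for _ in range(20): u=d/(1+p['k1']*(u@u))
    v=C[:3,:3]@np.array([u[0],-u[1],-1]);return C[:3,3],v
def onz(p,px,z,st=None):
    o,v=ray(p,px,st);return o+v*(z-o[2])/v[2]
def proj(p,X,st=None):
    c=np.linalg.inv(cam2world(p,st))@np.append(X,1);u=np.array([c[0],-c[1]])/-c[2]
    u=u*(1+p['k1']*(u@u));return u*[p['fx'],p['fy']]+[p['cx'],p['cy']]
def save(p,n,crop=None,s=1):
    im=p['image'][:,:,::-1]
    if crop: im=im[crop[1]:crop[3],crop[0]:crop[2]]
    cv2.imwrite('pics/'+n,cv2.resize(im,None,fx=s,fy=s,interpolation=cv2.INTER_CUBIC))
E
python3 - <<'E'
from h import *
s=sense();print(s['tool_pos'],s['tool_rot'],s['contact_force'],s['opening'],s['time_s'])
Z=dict(preload_handle=.16,start_top=.083,tester=0,station=0,sleeve=0)
for c in('scene','top'):
    p=read_camera(c);save(p,c+'.png')
    print(c,cam2world(p)[:3,3].round(3),p['fx'])
    for n,z in Z.items():
        for d in landmark_of(n,p)[:3]: print(n,round(d['score'],2),np.round(d['point']),onz(p,d['point'],z).round(3))
E
```

```text
[0.20310093 0.64326391 0.19884098] [-3.14034378e+00  9.06956851e-05  2.83578633e+00] [-0.06202883 -0.00838886  0.79710016] 0.08564995258419826 0.0
scene [ 0.996 -0.837  0.823] 441.3360857399618
preload_handle 0.81 [319. 236.] [ 0.572 -0.129  0.16 ]
start_top 0.39 [382. 163.] [0.504 0.406 0.083]
start_top 0.38 [439. 184.] [0.713 0.38  0.083]
tester 0.81 [347. 255.] [0.579 0.012 0.   ]
station 0.81 [324. 162.] [0.252 0.442 0.   ]
station 0.77 [375. 184.] [0.487 0.396 0.   ]
station 0.57 [422. 204.] [0.675 0.362 0.   ]
sleeve 0.95 [283. 247.] [ 0.406 -0.053  0.   ]
sleeve 0.32 [241. 280.] [ 0.387 -0.22   0.   ]
top [0.28  0.029 1.158] 386.7189749847
preload_handle 0.77 [377. 159.] [ 0.578 -0.124  0.16 ]
start_top 0.57 [167. 271.] [0.288 0.455 0.083]
start_top 0.56 [189. 192.] [0.509 0.403 0.083]
start_top 0.42 [207. 124.] [0.715 0.361 0.083]
tester 0.88 [329. 173.] [0.58  0.002 0.   ]
station 0.86 [193. 206.] [0.482 0.416 0.   ]
station 0.69 [214. 141.] [0.688 0.362 0.   ]
station 0.63 [181. 286.] [0.245 0.443 0.   ]
sleeve 0.8 [349. 232.] [ 0.398 -0.056  0.   ]
```

View pics/scene.png

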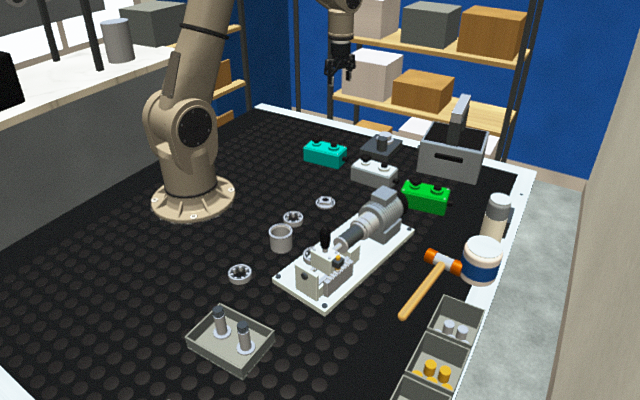

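View pics/top.png

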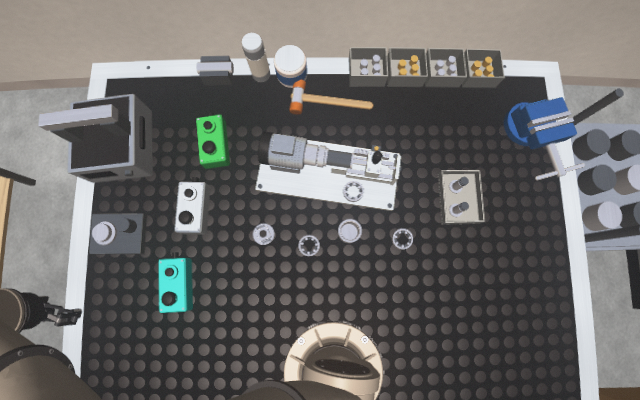

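The station is the grey-white box at (188,206) in the top view; turquoise (172,286), green (211,140) and the dark knob box (115,232) are look-alikes. On it, the narrow start button is at about (189,192) and the mushroom stop at (186,217). The handle is at (377,157). I'll check the choice in one crop.

```bash
python3 - <<'E'
from h import *
p=read_camera('top');q=read_camera('scene')
a=cv2.resize(p['image'][170:245,160:220],(480,600));b=cv2.resize(p['image'][120:220,250:410][:,80:],(320,400))
b=cv2.copyMakeBorder(b,0,200,0,0,cv2.BORDER_CONSTANT)
cv2.imwrite('pics/crop.png',np.hstack([a,b])[:,:,::-1])
for n in('tester','station'):
  for d in silhouettes(n,p)[:3]:
    m=d['region'].astype(np.uint8);c=max(cv2.findContours(m,0,1)[0],key=cv2.contourArea)
    r=cv2.boxPoints(cv2.minAreaRect(c));print(n,round(d['score'],2),[(x.round(),onz(p,x,.02 if n=='tester' else .061)[:2].round(3)) for x in r])
g=p['image'].astype(int)
m=((g.min(2)>150)).astype(np.uint8);m[:,:250]=0;m[:,410:]=0;m[:130]=0;m[220:]=0
c=max(cv2.findContours(m,0,1)[0],key=cv2.contourArea)
ap=cv2.approxPolyDP(cv2.convexHull(c),4,True)[:,0];print([(x,onz(p,x,.02)[:2].round(3)) for x in ap])
for d in look_for('preload_handle',p)[:1]+look_for('preload_handle',q)[:1]: print(d)
E
```

```text
tester 0.56 [(array([251., 189.], dtype=float32), array([0.528, 0.237])), (array([262., 126.], dtype=float32), array([0.73 , 0.208])), (array([404., 150.], dtype=float32), array([ 0.648, -0.23 ])), (array([393., 213.], dtype=float32), array([ 0.45 , -0.187]))]
station 0.93 [(array([174., 233.], dtype=float32), array([0.393, 0.447])), (array([178., 176.], dtype=float32), array([0.562, 0.445])), (array([211., 178.], dtype=float32), array([0.555, 0.349])), (array([207., 235.], dtype=float32), array([0.386, 0.353]))]
station 0.8 [(array([158., 312.], dtype=float32), array([0.174, 0.483])), (array([158., 252.], dtype=float32), array([0.34 , 0.491])), (array([192., 252.], dtype=float32), array([0.34 , 0.393])), (array([192., 312.], dtype=float32), array([0.175, 0.387]))]
station 0.79 [(array([195., 114.], dtype=float32), array([0.754, 0.408])), (array([224., 111.], dtype=float32), array([0.762, 0.318])), (array([229., 166.], dtype=float32), array([0.59 , 0.295])), (array([200., 169.], dtype=float32), array([0.583, 0.382]))]
[(array([260, 164], dtype=int32), array([0.607, 0.212])), (array([307, 140], dtype=int32), array([0.682, 0.068])), (array([400, 156], dtype=int32), array([ 0.629, -0.218])), (array([392, 209], dtype=int32), array([ 0.463, -0.185])), (array([256, 189], dtype=int32), array([0.529, 0.222]))]
{'rect': [354.3, 146.3, 27.3, 32.6], 'score': 0.6}
{'rect': [351.0, 156.5, 51.3, 29.4], 'score': 0.65}
```

View pics/crop.png

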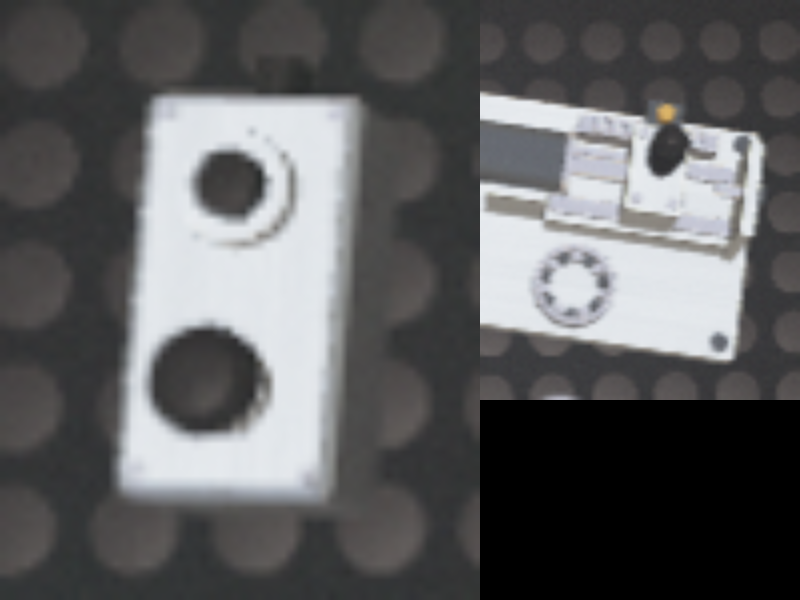

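The crop confirms it: start is the plain narrow button at top px (189,193), with the mushroom stop below it at (186,217). The handle is at about (0.576,-0.126), and the stand's y direction is about (0.165,0.986). Next I'll move over the +y side of the handle with the fingers shut.

>>> play_rows(dp=[[20,-40,20],[40,-80,40],[60,-125,50],[80,-170,50],[100,-212,50]], rot=[[0,0,2],[0,0,4],[0,0,6],[0,0,8],[0,0,8]], claw=255, force=20)

```text
time_s: 1.4
tool_pos: [0.3039, 0.4297, 0.25]
tool_rot: [3.141, 0.0, 2.976]
contact_force: [1.4, -0.4, 0.2]
opening: 0.0122
grasp_force: 0.0
```

>>> play_rows(dp=[[22,-44,0],[44,-88,0],[66,-132,0],[88,-175,0],[110,-218,0]], rot=[[0,0,0],[0,0,0],[0,0,0],[0,0,0],[0,0,0]])

```text
time_s: 1.9
tool_pos: [0.4138, 0.2118, 0.2499]
tool_rot: [3.141, 0.0, 2.975]
contact_force: [1.4, 0.6, 0.8]
opening: 0.0
grasp_force: 0.0
```

>>> play_rows(dp=[[26,-42,0],[52,-84,0],[78,-126,0],[104,-168,0],[130,-200,0]], rot=[[0,0,0],[0,0,0],[0,0,0],[0,0,0],[0,0,0]])

```text
time_s: 2.4
tool_pos: [0.544, 0.0108, 0.25]
tool_rot: [3.141, 0.001, 2.974]
contact_force: [-0.1, 0.9, -0.2]
opening: -0.0002
grasp_force: 0.0
```

>>> play_rows(dp=[[20,-40,0],[39,-86,0],[39,-86,0]], rot=[[0,0,0],[0,0,0],[0,0,0]])

```text
time_s: 2.7
tool_pos: [0.5832, -0.0793, 0.2497]
tool_rot: [-3.139, 0.001, 2.968]
contact_force: [-0.6, 0.2, -0.2]
opening: 0.0003
grasp_force: 0.0
```

```bash
python3 - <<'E'
from h import *
s=sense();p=read_camera('wrist');save(p,'w1.png');print(s['tool_pos'],cam2world(p,s)[:3,3])
for c in ('wrist','top','scene'):
  if c!='wrist': p=read_camera(c)
  for d in landmark_of('preload_handle',p)[:2]: print(c,round(d['score'],2),d['point'],onz(p,d['point'],.16,s)[:2])
E
```

```text
[ 0.58322199 -0.07929313  0.24972435] [ 0.50506995 -0.06471153  0.42438738]
wrist 0.57 [275.1, 203.7] [ 0.58082172 -0.1188235 ]
scene 0.67 [325.1, 235.8] [ 0.58308906 -0.11939815]
```

View pics/w1.png

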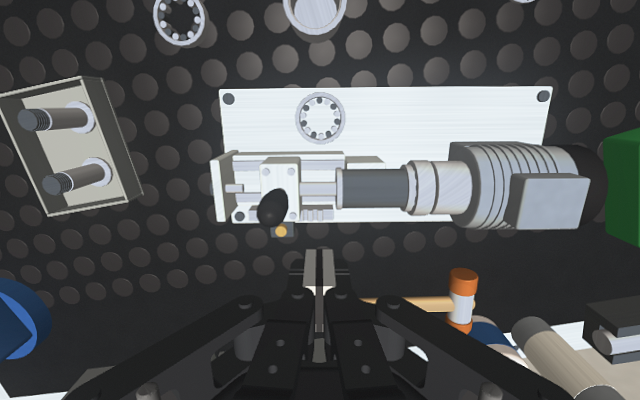

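The wrist view shows the handle at (275,205), about (0.581,-0.119). The stand's axis is level in the picture, so the tool is lined up. I'll descend on the bearing side.

>>> play_rows(dp=[[5,3,-30],[5,3,-60],[5,3,-85],[5,3,-95],[5,3,-95]], rot=[[0,0,0],[0,0,0],[0,0,0],[0,0,0],[0,0,0]])

```text
time_s: 3.5
tool_pos: [0.5866, -0.0686, 0.1538]
tool_rot: [-3.141, -0.002, 2.976]
contact_force: [-0.3, 1.0, 1.3]
opening: 0.0002
grasp_force: 0.0
```

>>> play_rows(dp=[[-0.5,-3,0],[-1,-6,0],[-1.5,-9,0],[-2,-12,0],[-2,-12,0]], rot=[[0,0,0],[0,0,0],[0,0,0],[0,0,0],[0,0,0]])

```text
time_s: 4.0
tool_pos: [0.5852, -0.082, 0.1549]
tool_rot: [3.142, 0.0, 2.975]
contact_force: [-0.3, -0.2, 0.2]
opening: -0.0
grasp_force: 0.0
```

>>> play_rows(dp=[[-0.5,-3,0],[-1,-6,0],[-1.5,-9,0],[-2,-12,0],[-2,-12,0]], rot=[[0,0,0],[0,0,0],[0,0,0],[0,0,0],[0,0,0]])

```text
time_s: 4.5
tool_pos: [0.5831, -0.094, 0.1545]
tool_rot: [-3.141, -0.0, 2.975]
contact_force: [-0.3, -0.2, -0.5]
opening: 0.0002
grasp_force: 0.0
```

>>> play_rows(dp=[[-0.5,-3,0],[-1,-6,0],[-1.5,-9,0],[-2,-12,0],[-2,-12,0]], rot=[[0,0,0],[0,0,0],[0,0,0],[0,0,0],[0,0,0]])

```text
time_s: 5.0
tool_pos: [0.5811, -0.106, 0.1545]
tool_rot: [-3.141, 0.0, 2.975]
contact_force: [0.4, -0.6, -1.0]
opening: -0.0002
grasp_force: 0.0
```

>>> play_rows(dp=[[-0.5,-2,0],[-1,-4,0],[-1,-6,0],[-1,-8,0]], rot=[[0,0,0],[0,0,0],[0,0,0],[0,0,0]])

```text
time_s: 5.4
tool_pos: [0.5801, -0.1124, 0.1544]
tool_rot: [3.141, -0.001, 2.976]
contact_force: [-1.2, 2.7, 1.2]
opening: -0.0
grasp_force: 1.3
```

```bash
python3 - <<'E'
from h import *
s=sense();p=read_camera('wrist');save(p,'w2.png');print(s['tool_pos'],s['contact_force'])
for c in ('wrist','scene'):
  if c!='wrist': p=read_camera(c)
  for d in landmark_of('preload_handle',p)[:2]: print(c,round(d['score'],2),d['point'],onz(p,d['point'],.16,s)[:2])
E
```

```text
[ 0.5801481  -0.11241697  0.15440972] [-1.17205338  2.71616818  1.21131747]
wrist 0.56 [296.9, 251.1] [ 0.58254178 -0.12585915]
scene 0.92 [321.4, 236.9] [ 0.57761405 -0.12756616]
scene 0.21 [346.3, 255.1] [ 0.65967623 -0.15516349]
```

View pics/w2.png

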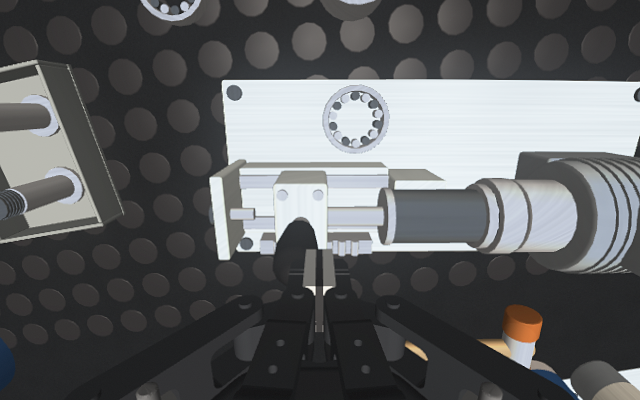

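The w2 picture shows the shut tips at (320,270) against the right side of the handle at (297,250), with first contact at about 3 N. I'll keep pushing back towards the stop.

>>> play_rows(dp=[[-0.3,-2,0],[-0.6,-4,0],[-1,-6,0],[-1.3,-8,0],[-1.3,-8,0]], rot=[[0,0,0],[0,0,0],[0,0,0],[0,0,0],[0,0,0]])

```text
time_s: 6.1
tool_pos: [0.579, -0.1206, 0.1545]
tool_rot: [3.141, -0.0, 2.976]
contact_force: [1.2, 5.9, -0.3]
opening: 0.0001
grasp_force: 2.4
```

>>> play_rows(dp=[[-0.3,-2,0],[-0.6,-4,0],[-1,-6,0],[-1.3,-8,0],[-1.3,-8,0]], rot=[[0,0,0],[0,0,0],[0,0,0],[0,0,0],[0,0,0]])

```text
time_s: 6.6
tool_pos: [0.5774, -0.1301, 0.1545]
tool_rot: [-3.141, 0.0, 2.975]
contact_force: [-0.4, -0.4, -0.4]
opening: -0.0002
grasp_force: 0.0
```

>>> play_rows(dp=[[-0.3,-2,0],[-0.6,-4,0],[-0.8,-5,0]], rot=[[0,0,0],[0,0,0],[0,0,0]])

```text
time_s: 6.9
tool_pos: [0.577, -0.1332, 0.1544]
tool_rot: [3.14, -0.0, 2.976]
contact_force: [1.2, 8.8, -0.2]
opening: 0.0001
grasp_force: 4.0
```

>>> play_rows(dp=[[-0.3,-2,0],[-0.6,-4,0],[-0.6,-4,0]], rot=[[0,0,0],[0,0,0],[0,0,0]])

```text
time_s: 7.2
tool_pos: [0.5771, -0.1343, 0.1546]
tool_rot: [3.137, -0.0, 2.979]
contact_force: [0.2, 19.7, 5.4]
opening: -0.0
grasp_force: 8.9
```

The hard stop is reached: about 20 N with no further travel at y ≈ -0.134. Next I back off, rise over the handle, and come down on its far side.

>>> play_rows(dp=[[2,14,0],[2,14,35],[2,14,72],[-3,-20,75],[-12,-66,75]], rot=[[0,0,0],[0,0,0],[0,0,0],[0,0,0],[0,0,0]])

```text
time_s: 7.7
tool_pos: [0.5657, -0.203, 0.2308]
tool_rot: [3.141, 0.002, 2.98]
contact_force: [0.9, -1.0, -0.5]
opening: 0.0001
grasp_force: 0.0
```

```bash
python3 - <<'E'
from h import *
s=sense();p=read_camera('wrist');save(p,'w3.png');print(s['tool_pos'],s['contact_force'])
for c in ('wrist','scene'):
  if c!='wrist': p=read_camera(c)
  for d in landmark_of('preload_handle',p)[:2]: print(c,round(d['score'],2),d['point'],onz(p,d['point'],.16,s)[:2])
E
```

```text
[ 0.56573804 -0.20302147  0.23081911] [ 0.92569388 -0.98088532 -0.5229391 ]
wrist 0.63 [386.6, 209.7] [ 0.57892111 -0.14618978]
scene 0.94 [317.5, 241.6] [ 0.57871589 -0.14746444]
scene 0.53 [241.5, 277.3] [ 0.50118909 -0.33462963]
```

View pics/w3.png

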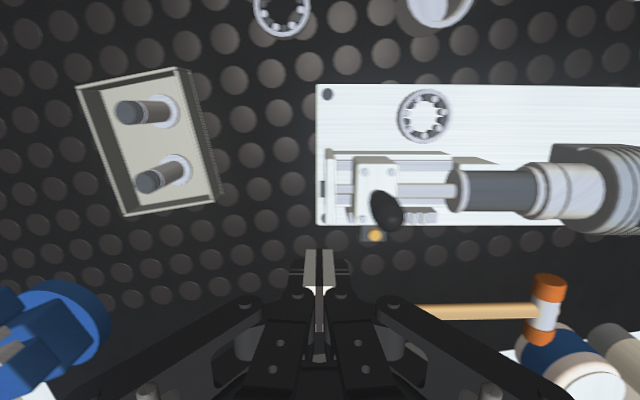

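In w3 the handle is at (386,210), about (0.579,-0.147), which is where q=0 predicts it. I'll descend on the far side and approach in small steps.

>>> play_rows(dp=[[4,0,-30],[4,0,-60],[4,0,-76],[4,0,-76]], rot=[[0,0,0],[0,0,0],[0,0,0],[0,0,0]])

```text
time_s: 8.3
tool_pos: [0.5673, -0.2031, 0.1515]
tool_rot: [-3.141, -0.004, 2.976]
contact_force: [-0.2, -0.4, 0.6]
opening: -0.0002
grasp_force: 0.0
```

>>> play_rows(dp=[[0.5,4,0],[1.5,8,0],[2,12,0],[2.7,16,0],[2.7,16,0]], rot=[[0,0,0],[0,0,0],[0,0,0],[0,0,0],[0,0,0]])

```text
time_s: 8.8
tool_pos: [0.5713, -0.1875, 0.1539]
tool_rot: [3.141, 0.001, 2.976]
contact_force: [-0.0, 0.3, -0.1]
opening: 0.0004
grasp_force: 0.0
```

>>> play_rows(dp=[[0.3,2,0],[0.7,4,0],[1,6,0],[1,6,0]], rot=[[0,0,0],[0,0,0],[0,0,0],[0,0,0]])

```text
time_s: 9.2
tool_pos: [0.572, -0.182, 0.1535]
tool_rot: [3.142, -0.0, 2.976]
contact_force: [0.4, -0.1, 0.4]
opening: 0.0003
grasp_force: 0.0
```

>>> play_rows(dp=[[0.3,2,0],[0.7,4,0],[0.7,4,0]], rot=[[0,0,0],[0,0,0],[0,0,0]])

```text
time_s: 9.5
tool_pos: [0.5727, -0.178, 0.1535]
tool_rot: [3.142, -0.0, 2.976]
contact_force: [-0.1, 0.2, 0.8]
opening: -0.0001
grasp_force: 0.0
```

>>> play_rows(dp=[[0.3,2,0],[0.7,4,0],[0.7,4,0]], rot=[[0,0,0],[0,0,0],[0,0,0]])

```text
time_s: 9.8
tool_pos: [0.5734, -0.174, 0.1535]
tool_rot: [3.142, -0.0, 2.976]
contact_force: [0.2, -0.4, -0.1]
opening: -0.0
grasp_force: 0.0
```

>>> play_rows(dp=[[0.3,2,0],[0.3,2,0]], rot=[[0,0,0],[0,0,0]])

```text
time_s: 10.0
tool_pos: [0.5737, -0.1721, 0.1535]
tool_rot: [3.142, -0.0, 2.976]
contact_force: [-0.5, -0.3, -0.1]
opening: -0.0001
grasp_force: 0.0
```

>>> play_rows(dp=[[0.3,2,0],[0.3,2,0]], rot=[[0,0,0],[0,0,0]])

```text
time_s: 10.2
tool_pos: [0.574, -0.1701, 0.1535]
tool_rot: [3.142, -0.0, 2.976]
contact_force: [-0.6, -0.7, -0.9]
opening: -0.0001
grasp_force: 0.0
```

>>> play_rows(dp=[[0.3,2,0],[0.3,2,0]], rot=[[0,0,0],[0,0,0]])

```text
time_s: 10.4
tool_pos: [0.5743, -0.1681, 0.1535]
tool_rot: [3.142, -0.0, 2.976]
contact_force: [-0.6, 0.3, -0.2]
opening: -0.0003
grasp_force: 0.0
```

>>> play_rows(dp=[[0.3,2,0],[0.3,2,0]], rot=[[0,0,0],[0,0,0]])

```text
time_s: 10.6
tool_pos: [0.5746, -0.166, 0.1535]
tool_rot: [3.142, -0.0, 2.976]
contact_force: [1.0, -0.3, 1.0]
opening: -0.0001
grasp_force: 0.0
```

>>> play_rows(dp=[[0.3,2,0],[0.3,2,0]], rot=[[0,0,0],[0,0,0]])

```text
time_s: 10.8
tool_pos: [0.5749, -0.1641, 0.1535]
tool_rot: [3.142, -0.0, 2.976]
contact_force: [-0.1, -0.6, 0.0]
opening: -0.0004
grasp_force: 0.0
```

>>> play_rows(dp=[[0.3,2,0],[0.3,2,0]], rot=[[0,0,0],[0,0,0]])

```text
time_s: 11.0
tool_pos: [0.5752, -0.162, 0.1535]
tool_rot: [3.142, -0.0, 2.976]
contact_force: [-0.0, -0.1, 0.3]
opening: 0.0004
grasp_force: 0.0
```

```bash
python3 - <<'E'
from h import *
s=sense();p=read_camera('wrist');print(s['tool_pos'],s['contact_force'])
save(p,'w4.png',(240,150,440,300),3)
for c in ('wrist','scene'):
  if c!='wrist': p=read_camera(c)
  for d in landmark_of('preload_handle',p)[:2]: print(c,round(d['score'],2),d['point'],onz(p,d['point'],.16,s)[:2])
E
```

```text
[ 0.57517936 -0.1620146   0.15347985] [-0.00445973 -0.08434084  0.31844888]
wrist 0.67 [345.1, 247.5] [ 0.57959201 -0.14608021]
scene 0.75 [315.6, 240.9] [ 0.5735244  -0.14754674]
scene 0.63 [222.2, 332.5] [ 0.5640604  -0.47043329]
```

View pics/w4.png

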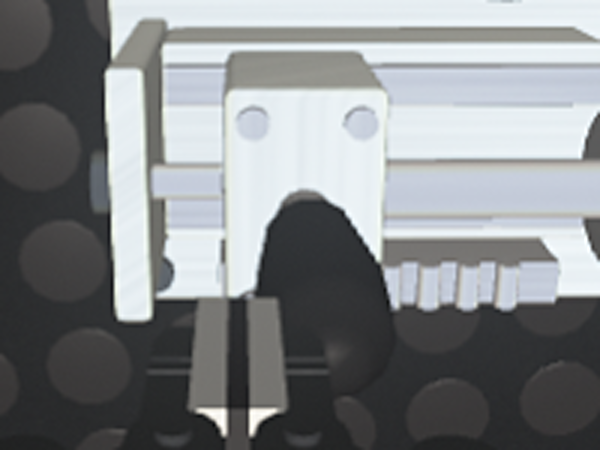

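The crop shows the tips just left of the handle and nearly in contact. The notch rack is to its right. I'll check the geometry numerically.

```bash
python3 - <<'E'
from h import *
s=sense();p=read_camera('wrist')
print(onz(p,(357,268),.19,s)[:2],onz(p,(342,219),.129,s)[:2],proj(p,s['tool_pos'],s),
 [proj(p,[.579,-.148,z],s).round() for z in(.129,.16,.19)])
E
```

```text
[ 0.57723259 -0.14254625] [ 0.57280927 -0.14514372] [317.95748036 240.43792497] [array([339., 228.]), array([343., 247.]), array([347., 273.])]
```

>>> play_rows(dp=[[0.3,2,0],[0.3,2,0]], rot=[[0,0,0],[0,0,0]])

```text
time_s: 11.45
tool_pos: [0.5754, -0.1602, 0.1535]
tool_rot: [-3.142, -0.0, 2.976]
contact_force: [-0.6, -0.6, -0.0]
opening: 0.0001
grasp_force: 0.2
```

>>> play_rows(dp=[[0.3,2,0],[0.3,2,0]], rot=[[0,0,0],[0,0,0]])

```text
time_s: 11.65
tool_pos: [0.5756, -0.1591, 0.1535]
tool_rot: [-3.14, 0.0, 2.975]
contact_force: [-1.3, -5.0, -0.0]
opening: 0.0005
grasp_force: 2.1
```

>>> play_rows(dp=[[0.3,2,0],[0.3,2,0]], rot=[[0,0,0],[0,0,0]])

```text
time_s: 11.85
tool_pos: [0.5759, -0.157, 0.1535]
tool_rot: [-3.141, 0.0, 2.975]
contact_force: [-0.9, -3.4, 0.1]
opening: -0.0005
grasp_force: 1.5
```

>>> play_rows(dp=[[0.3,2,0],[0.3,2,0]], rot=[[0,0,0],[0,0,0]])

```text
time_s: 12.05
tool_pos: [0.5764, -0.1537, 0.1535]
tool_rot: [3.141, -0.0, 2.976]
contact_force: [0.3, -0.6, 0.6]
opening: 0.0
grasp_force: 0.0
```

Contact was at y ≈ -0.160 and the first click at about -0.154, as expected. Next come the second and third clicks, in small steps.

>>> play_rows(dp=[[0.3,2,0],[0.7,4,0],[1,6,0],[1.3,8,0],[1.3,8,0]], rot=[[0,0,0],[0,0,0],[0,0,0],[0,0,0],[0,0,0]])

```text
time_s: 12.55
tool_pos: [0.5775, -0.147, 0.1535]
tool_rot: [-3.141, 0.0, 2.975]
contact_force: [-0.6, -5.4, -0.5]
opening: 0.0
grasp_force: 2.2
```

>>> play_rows(dp=[[0.3,2,0],[0.3,2,0]], rot=[[0,0,0],[0,0,0]])

```text
time_s: 12.75
tool_pos: [0.5779, -0.1448, 0.1535]
tool_rot: [-3.141, 0.0, 2.975]
contact_force: [0.1, -3.3, 0.7]
opening: 0.0001
grasp_force: 1.4
```

>>> play_rows(dp=[[0.3,2,0],[0.3,2,0]], rot=[[0,0,0],[0,0,0]])

```text
time_s: 12.95
tool_pos: [0.5783, -0.1417, 0.1535]
tool_rot: [3.141, -0.0, 2.976]
contact_force: [0.3, 0.5, -0.0]
opening: 0.0001
grasp_force: 0.0
```

Second click at about -0.142, so the third should come at about -0.130.

>>> play_rows(dp=[[0.3,2,0],[0.7,4,0],[1,6,0],[1.3,8,0],[1.3,8,0]], rot=[[0,0,0],[0,0,0],[0,0,0],[0,0,0],[0,0,0]])

```text
time_s: 13.45
tool_pos: [0.5794, -0.135, 0.1535]
tool_rot: [-3.141, 0.0, 2.975]
contact_force: [-0.4, -5.4, 0.1]
opening: -0.0002
grasp_force: 2.2
```

>>> play_rows(dp=[[0.3,2,0],[0.3,2,0]], rot=[[0,0,0],[0,0,0]])

```text
time_s: 13.65
tool_pos: [0.5798, -0.1327, 0.1535]
tool_rot: [-3.141, 0.0, 2.975]
contact_force: [-0.6, -3.3, 0.4]
opening: -0.0004
grasp_force: 1.3
```

>>> play_rows(dp=[[0.3,2,0],[0.3,2,0]], rot=[[0,0,0],[0,0,0]])

```text
time_s: 13.85
tool_pos: [0.5802, -0.1297, 0.1535]
tool_rot: [3.141, -0.0, 2.976]
contact_force: [-0.3, -0.1, -0.6]
opening: -0.0002
grasp_force: 0.0
```

Third click. I back off and rise, then verify.

>>> play_rows(dp=[[-2,-14,0],[-4,-28,0],[-4,-28,35],[-4,-28,75],[-4,-28,100]], rot=[[0,0,0],[0,0,0],[0,0,0],[0,0,0],[0,0,0]])

```text
time_s: 14.35
tool_pos: [0.5762, -0.1604, 0.2561]
tool_rot: [-3.141, 0.002, 2.973]
contact_force: [0.9, -0.2, -0.4]
opening: 0.0
grasp_force: 0.0
```

```bash
python3 - <<'E'
from h import *
s=sense();p=read_camera('wrist');save(p,'w5.png',(240,80,560,280),2);print(s['tool_pos'])
for c in ('wrist','scene'):
  if c!='wrist': p=read_camera(c)
  for d in landmark_of('preload_handle',p)[:1]: print(c,round(d['score'],2),d['point'],onz(p,d['point'],.16,s)[:2])
E
```

```text
[ 0.57620028 -0.16041013  0.2561448 ]
wrist 0.76 [375.2, 200.1] [ 0.58803966 -0.10879776]
scene 0.84 [327.6, 237.4] [ 0.59128414 -0.12160265]
```

View pics/w5.png

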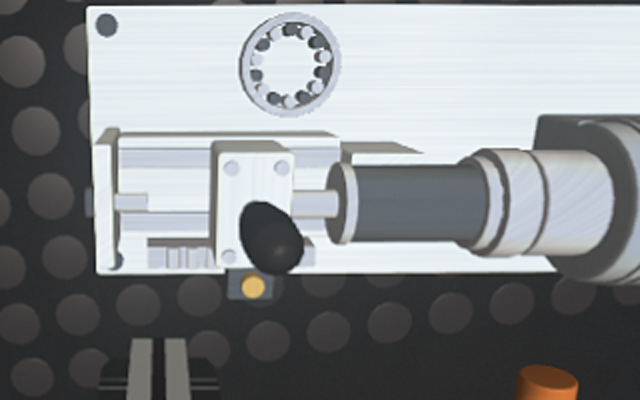

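In w5 the handle sits 37 mm on from its zero position (wrist measurement), which is the third notch. Next I go over to the start button.

>>> play_rows(dp=[[-5,45,0],[-10,90,0],[-16,135,0],[-22,180,0],[-28,228,0]], rot=[[0,0,0],[0,0,0],[0,0,0],[0,0,0],[0,0,0]])

```text
time_s: 15.05
tool_pos: [0.5471, 0.0704, 0.2525]
tool_rot: [-3.141, -0.001, 2.974]
contact_force: [1.5, -0.6, 0.3]
opening: -0.0
grasp_force: 0.0
```

>>> play_rows(dp=[[-6,48,0],[-12,96,0],[-18,144,0],[-24,192,0],[-30,240,0]], rot=[[0,0,0],[0,0,0],[0,0,0],[0,0,0],[0,0,0]])

```text
time_s: 15.55
tool_pos: [0.5174, 0.3107, 0.2522]
tool_rot: [-3.14, -0.001, 2.975]
contact_force: [1.2, 0.5, -0.0]
opening: -0.0002
grasp_force: 0.0
```

>>> play_rows(dp=[[-6,45,-10],[-11,93,-30],[-11,93,-60],[-11,93,-80],[-11,93,-80]], rot=[[0,0,0],[0,0,0],[0,0,0],[0,0,0],[0,0,0]])

```text
time_s: 16.05
tool_pos: [0.5056, 0.4009, 0.1693]
tool_rot: [-3.136, -0.004, 2.975]
contact_force: [-0.5, -0.2, 0.7]
opening: 0.0002
grasp_force: 0.0
```

```bash
python3 - <<'E'
from h import *
s=sense();p=read_camera('wrist');save(p,'w6.png');print(s['tool_pos'],s['tool_rot'])
for d in landmark_of('start_top',p)[:3]: print(round(d['score'],2),d['point'],onz(p,d['point'],.083,s)[:2])
print(proj(p,[.507,.404,.083],s))
E
```

```text
[0.50556805 0.40087274 0.16925727] [-3.13581497 -0.00358429  2.97541024]
0.65 [326.5, 204.6] [0.51040837 0.40715537]
[322.41052446 201.5625411 ]
```

View pics/w6.png

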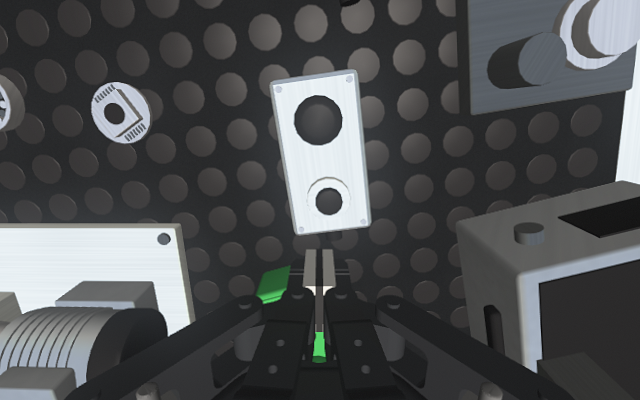

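In w6 the narrow start button is at about (329,202) and the mushroom stop at (318,121). The button lies at about (0.509,0.407), so I centre over it and descend.

>>> play_rows(dp=[[3.5,6,-25],[3.5,6,-50],[3.5,6,-70],[3.5,6,-80],[3.5,6,-80]], rot=[[0,0,0],[0,0,0],[0,0,0],[0,0,0],[0,0,0]])

```text
time_s: 16.65
tool_pos: [0.5107, 0.4082, 0.0934]
tool_rot: [-3.141, -0.0, 2.975]
contact_force: [-0.2, -0.5, 0.2]
opening: 0.0003
grasp_force: 0.0
```

>>> play_rows(dp=[[0,0,-3],[0,0,-6],[0,0,-9],[0,0,-11],[0,0,-11]], rot=[[0,0,0],[0,0,0],[0,0,0],[0,0,0],[0,0,0]])

```text
time_s: 17.15
tool_pos: [0.5105, 0.4086, 0.0824]
tool_rot: [-3.141, -0.0, 2.975]
contact_force: [0.3, 0.5, -0.0]
opening: 0.0002
grasp_force: 0.0
```

>>> play_rows(dp=[[0,0,-2],[0,0,-4],[0,0,-4]], rot=[[0,0,0],[0,0,0],[0,0,0]])

```text
time_s: 17.45
tool_pos: [0.5105, 0.4086, 0.0782]
tool_rot: [-3.141, -0.0, 2.975]
contact_force: [-0.4, -0.2, -0.2]
opening: -0.0001
grasp_force: 0.0
```

>>> play_rows(dp=[[0,0,-2],[0,0,-4],[0,0,-4]], rot=[[0,0,0],[0,0,0],[0,0,0]])

```text
time_s: 17.75
tool_pos: [0.5104, 0.4085, 0.0741]
tool_rot: [-3.141, -0.0, 2.975]
contact_force: [-0.5, 0.0, 0.3]
opening: 0.0002
grasp_force: 0.0
```

There's no force at z = 0.074, which isn't expected, so I'll look.

```bash
python3 - <<'E'
from h import *
s=sense();p=read_camera('wrist');q=read_camera('scene')
a=cv2.resize(p['image'][150:310,240:400],(400,400));b=cv2.resize(q['image'][140:220,335:415],(400,400))
cv2.imwrite('pics/w7.png',np.hstack([a,b])[:,:,::-1]);print(s['tool_pos'],s['contact_force'],proj(q,s['tool_pos']))
for c in (p,q):
  for d in landmark_of('start_top',c)[:2]: print(round(d['score'],2),d['point'],onz(c,d['point'],.083,s)[:2])
E
```

```text
[0.51044194 0.40853323 0.07414297] [-0.45114878  0.01398816  0.32506803] [384.04857061 165.75865668]
0.65 [317.5, 244.8] [0.50923689 0.4084799 ]
0.7 [324.4, 199.5] [0.44582599 0.11296521]
0.53 [384.3, 160.2] [0.50105735 0.4301578 ]
```

View pics/w7.png

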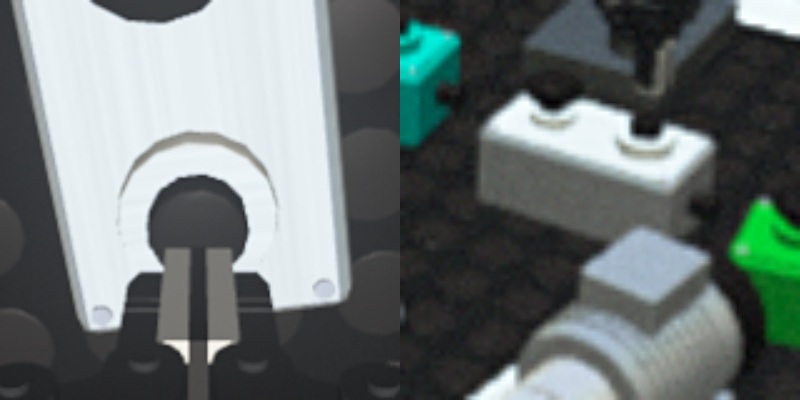

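The tips look to be directly over the button but a few mm higher than the nominal TCP, with the button still up. I'll go on down in small steps, watching the force.

>>> play_rows(dp=[[0,0,-1],[0,0,-2],[0,0,-2]], rot=[[0,0,0],[0,0,0],[0,0,0]])

```text
time_s: 18.25
tool_pos: [0.5105, 0.4086, 0.0723]
tool_rot: [-3.141, -0.0, 2.975]
contact_force: [-0.4, 0.9, 0.6]
opening: 0.0
grasp_force: 0.0
```

```bash
python3 - <<'E'
from h import *
s=sense();p=read_camera('wrist');M=cam2world(p,s)
Rm=R.from_euler('xyz',s['tool_rot']).as_matrix();t=np.array(s['tool_pos'])
print(p['fx'],np.array(p['mount']).round(3).tolist())
for a in([0,0,0],[-.011,0,0],[.011,0,0],[-.011,0,-.01],[-.011,0,-.02],[0,0,-.01],[0,0,-.02],[0,.011,0]): print(a,proj(p,t+Rm@np.array(a),s).round(1))
E
```

```text
305.655689489503 [[0.0, 0.952, 0.306, 0.079], [1.0, 0.0, -0.001, 0.0], [-0.001, 0.306, -0.952, -0.175], [0.0, 0.0, 0.0, 1.0]]
[0, 0, 0] [318.  240.4]
[-0.011, 0, 0] [318.  256.3]
[0.011, 0, 0] [317.9 224. ]
[-0.011, 0, -0.01] [317.9 264. ]
[-0.011, 0, -0.02] [317.9 272.5]
[0, 0, -0.01] [317.9 247.4]
[0, 0, -0.02] [317.9 255.2]
[0, 0.011, 0] [335.6 240.4]
```

>>> play_rows(dp=[[0,0,-1],[0,0,-2],[0,0,-3],[0,0,-3]], rot=[[0,0,0],[0,0,0],[0,0,0],[0,0,0]])

```text
time_s: 18.7
tool_pos: [0.5105, 0.4085, 0.0693]
tool_rot: [-3.141, -0.0, 2.975]
contact_force: [-0.1, 0.5, -0.2]
opening: 0.0001
grasp_force: 0.0
```

>>> play_rows(dp=[[0,0,-1],[0,0,-2],[0,0,-3],[0,0,-3]], rot=[[0,0,0],[0,0,0],[0,0,0],[0,0,0]])

```text
time_s: 19.1
tool_pos: [0.5105, 0.4086, 0.0663]
tool_rot: [-3.141, -0.0, 2.975]
contact_force: [0.7, -0.3, -0.3]
opening: 0.0004
grasp_force: 0.0
```

No pictures left to view, so I continue down in small steps on force alone.

>>> play_rows(dp=[[0,0,-1],[0,0,-2],[0,0,-3],[0,0,-4]], rot=[[0,0,0],[0,0,0],[0,0,0],[0,0,0]])

```text
time_s: 19.5
tool_pos: [0.5106, 0.4086, 0.0624]
tool_rot: [-3.141, -0.0, 2.975]
contact_force: [0.7, 0.4, 0.0]
opening: -0.0004
grasp_force: 0.0
```

```bash
python3 - <<'E'
from h import *
s=sense();p=read_camera('wrist');q=read_camera('scene')
g=cv2.cvtColor(p['image'],cv2.COLOR_RGB2GRAY)
print('rows 200-266 step 3, cols 284-356 step 6')
for r in range(200,267,3): print(r,g[r,284:357:6])
print('scene');g=cv2.cvtColor(q['image'],cv2.COLOR_RGB2GRAY)
for r in range(146,176,1): print(r,g[r,370:400:2])
print([proj(q,[.5095,.4075,z]).round(1) for z in(.073,.083,.1)], s['tool_pos'],s['contact_force'])
E
```

```text
rows 200-266 step 3, cols 284-356 step 6
200 [234 240 234 237 238 237 238 240 237 236 234 237 236]
203 [234 240 234 238 238 237 238 240 237 235 234 237 235]
206 [234 239 235 239 237 240 239 240 237 234 234 236 234]
209 [235 239 235 241 224 142 141 150 238 234 234 236 234]
212 [235 239 236 149 146 162 158 153 142 235 234 236 233]
215 [236 238 232 143 207 237 240 242 163 139 234 234 233]
218 [236 239 127 239 241 242 241 240 241 170 233 232 232]
221 [237 238 186 239 238 238 239 239 239 241 134 232 231]
224 [238 147 239 238 239 240 239 238 238 240 187 232 231]
227 [238 194 238 238 241 130  47 231 241 242 243 231 231]
230 [239 240 239 241  58  59  61  58 222 239 238 201 231]
233 [239 239 240 174  59  60  68  59  53 237 239 172 231]
236 [238 238 237  50  66  82  84  81  59 241 240 236 233]
239 [229 235 238  58  74  75  74  73  73 184 237 239 233]
242 [216 240 244  67  73  72  72  70  70  40 239 239 233]
245 [218 237 245  68  71  72  71  69  68  51 237 237 234]
248 [199 238 245  69  71  70  65  70  67  59 236 237 234]
251 [234 236 245  68 123 125  56 123 105  62 238 240 234]
254 [235 235 24
[... 1550 characters left out ...]
 83 122 252 235 252 216 129  30]
168 [242 241 242 244 164 230 222 199 224 238 222 245 246 203  45]
169 [244 243 242 243 203 150 219 234 224 172 237 244 245 179  62]
170 [240 242 242 245 235 145 157 164 156 150 247 244 225 153  45]
171 [198 227 240 244 241 204 182 177 174 207 246 247 181 119  43]
172 [160 174 209 238 246 244 232 229 227 248 246 226 149  86  43]
173 [117 146 168 190 227 242 247 249 245 246 245 182 115  81  45]
174 [ 96 102 129 153 169 202 236 243 246 243 221 147  83  77  46]
175 [ 91  94  96 112 141 165 178 223 234 231 184 113  75  82  36]
[array([383.6, 166.1]), array([383.9, 163.6]), array([384.3, 159.2])] [0.5106013  0.40861198 0.0623884 ] [0.66824979 0.44024867 0.03696731]
```

The scene camera puts the real tip end at about z = 0.091, roughly 29 mm above the nominal TCP. Contact should come at TCP z ≈ 0.053.

>>> play_rows(dp=[[0,0,-2],[0,0,-4],[0,0,-6],[0,0,-6]], rot=[[0,0,0],[0,0,0],[0,0,0],[0,0,0]])

```text
time_s: 20.0
tool_pos: [0.5105, 0.4085, 0.0561]
tool_rot: [-3.141, -0.0, 2.975]
contact_force: [0.7, 0.3, -0.5]
opening: 0.0003
grasp_force: 0.0
```

>>> play_rows(dp=[[0,0,-1],[0,0,-2],[0,0,-3],[0,0,-3]], rot=[[0,0,0],[0,0,0],[0,0,0],[0,0,0]])

```text
time_s: 20.4
tool_pos: [0.5106, 0.4086, 0.0534]
tool_rot: [-3.141, -0.0, 2.975]
contact_force: [1.0, -0.3, 0.1]
opening: -0.0002
grasp_force: 0.0
```

>>> play_rows(dp=[[0,0,-1],[0,0,-2],[0,0,-3],[0,0,-3]], rot=[[0,0,0],[0,0,0],[0,0,0],[0,0,0]])

```text
time_s: 20.8
tool_pos: [0.5106, 0.4087, 0.0505]
tool_rot: [-3.142, -0.0, 2.975]
contact_force: [0.0, -0.9, 1.8]
opening: 0.0002
grasp_force: 0.9
```

>>> play_rows(dp=[[0,0,-1],[0,0,-2],[0,0,-3],[0,0,-3]], rot=[[0,0,0],[0,0,0],[0,0,0],[0,0,0]])

```text
time_s: 21.2
tool_pos: [0.5106, 0.4086, 0.0474]
tool_rot: [-3.142, -0.0, 2.975]
contact_force: [-0.6, -0.2, 3.7]
opening: -0.0003
grasp_force: 1.8
```

Contact, and it feels springy. I press to the bottom.

>>> play_rows(dp=[[0,0,-1],[0,0,-2],[0,0,-3],[0,0,-3],[0,0,-3]], rot=[[0,0,0],[0,0,0],[0,0,0],[0,0,0],[0,0,0]])

```text
time_s: 21.7
tool_pos: [0.5107, 0.4087, 0.0452]
tool_rot: [3.141, -0.0, 2.975]
contact_force: [-4.1, -2.5, 14.2]
opening: -0.0004
grasp_force: 7.2
```

>>> play_rows(dp=[[0,0,-1],[0,0,-2],[0,0,-2]], rot=[[0,0,0],[0,0,0],[0,0,0]])

```text
time_s: 22.0
tool_pos: [0.5109, 0.4089, 0.0447]
tool_rot: [3.14, -0.0, 2.975]
contact_force: [-11.3, -8.4, 39.0]
opening: -0.0001
grasp_force: 18.8
```

Bottomed out. I release it and rise clear.

>>> play_rows(dp=[[0,0,10],[0,0,40],[0,0,80],[0,0,120],[0,0,150]], rot=[[0,0,0],[0,0,0],[0,0,0],[0,0,0],[0,0,0]])

```text
time_s: 22.5
tool_pos: [0.511, 0.4088, 0.1948]
tool_rot: [3.14, 0.001, 2.975]
contact_force: [0.5, 0.7, -0.3]
opening: -0.0001
grasp_force: 0.0
```

>>> play_rows(dp=[[0,0,0],[0,0,0],[0,0,0],[0,0,0],[0,0,0]], rot=[[0,0,0],[0,0,0],[0,0,0],[0,0,0],[0,0,0]])

```text
time_s: 23.0
tool_pos: [0.5103, 0.4084, 0.1915]
tool_rot: [-3.14, -0.001, 2.975]
contact_force: [0.7, 0.1, 0.1]
opening: -0.0002
grasp_force: 0.0
```

```bash
python3 - <<'E'
from h import *
s=sense();print(s['tool_pos'],s['contact_force'],s['time_s'])
for c,n,z in(('scene','preload_handle',.16),('top','preload_handle',.16),('top','start_top',.083)):
  p=read_camera(c)
  for d in landmark_of(n,p)[:2]: print(c,n,round(d['score'],2),d['point'],onz(p,d['point'],z)[:2])
E
```

```text
[0.51029517 0.40839672 0.1915035 ] [0.69117884 0.07038682 0.11025251] 23.0
scene preload_handle 0.89 [328.2, 233.7] [ 0.58543318 -0.10856892]
top preload_handle 0.8 [374.2, 156.4] [ 0.58498222 -0.11746677]
top start_top 0.55 [189.5, 194.4] [0.5015825  0.40110453]
top start_top 0.48 [206.6, 126.1] [0.70676546 0.36236934]
```

```bash
python3 -c "from cell import *;print(finish_job())"
```

```text
the job is handed in; nothing more can be done
None
```

The slide was pushed back to its zero stop and then forward three clicks into the third notch; the start button was pressed fully down and released, and the job was handed in at about 23 s.

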